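# Put the right lid on each kitchen canister

## Task

Baking is over: close the four open canisters on the counter, putting on each the wooden lid of its own shape and size. Every lid should sit down flat on the rim, centred over the mouth, the square and oblong ones turned in line with their canisters. Leave the canisters standing where they are and do not disturb the mixing bowl or the rolling pin.

Things in the scene. Friction and masses are not known exactly. Their poses are not given: they have to be found in the camera images.
- large_round_canister: the large round open white ceramic canister, 100 mm outside diameter, mouth 90 mm across, 60 mm tall, walls 5 mm. Stands loose on the counter. Origin: centre of its underside, z up.
- large_round_lid: wooden lid of the large round canister: plate 108 mm in diameter, 10 mm thick; plug 74 mm in diameter, 8 mm deep below, 8 mm play all round in the mouth; central bar handle on top 44 mm long (lid's x), 12 wide (y), 26 high. Lies on its plug. Origin: centre of plug's underside, z up; plate top at 18 mm, handle top at 44 mm. Seated, it is 52 mm above the canister's origin. May be turned any way.
- small_round_canister: the small round open white ceramic canister, 68 mm outside diameter, mouth 58 mm across, 60 mm tall, walls 5 mm. Stands loose on the counter. Origin: centre of its underside, z up.
- small_round_lid: wooden lid of the small round canister: plate 76 mm in diameter, 10 mm thick; plug 42 mm in diameter, 8 mm deep below, 8 mm play all round in the mouth; central bar handle on top 44 mm long (lid's x), 12 wide (y), 26 high. Lies on its plug. Origin: centre of plug's underside, z up; plate top at 18 mm, handle top at 44 mm. Seated, it is 52 mm above the canister's origin. May be turned any way.
- square_canister: the square open white ceramic canister, 80 x 80 mm outside, mouth 70 x 70 mm, 60 mm tall, walls 5 mm. Stands loose on the counter. Origin: centre of its underside, z up; x and y axes square to its sides.
- square_lid: wooden lid of the square canister: plate 88 x 88 mm, 10 mm thick; plug 54 x 54 mm, 8 mm deep below, 8 mm play all round in the mouth; central bar handle on top 44 mm long (lid's x), 12 wide (y), 26 high. Lies on its plug. Origin: centre of plug's underside, z up; plate top at 18 mm, handle top at 44 mm. Seated, it is 52 mm above the canister's origin. Fits in any of four quarter turns.
- oblong_canister: the oblong open white ceramic canister, 100 mm long (its x axis) x 64 mm wide (its y axis) outside, mouth 90 x 54 mm, 60 mm tall, walls 5 mm. Stands loose on the counter. Origin: centre of its underside, z up; x and y axes square to its sides.
- oblong_lid: wooden lid of the oblong canister: plate 108 (x) x 72 (y) mm, 10 mm thick; plug 74 x 38 mm, 8 mm deep below, 8 mm play all round in the mouth; central bar handle on top 44 mm long (lid's x), 12 wide (y), 26 high. Lies on its plug. Origin: centre of plug's underside, z up; plate top at 18 mm, handle top at 44 mm. Seated, it is 52 mm above the canister's origin. Goes on lengthways, either way round.
- mixing_bowl: bystander: blue ceramic mixing bowl, 210 mm across, 100 mm tall, to the left of the work. Origin: centre of its underside
- rolling_pin_mid (a point): bystander: black rolling pin without handles, 360 mm long, 48 mm in diameter, lying roughly fore and aft on the counter to the right of the work. This point is the middle of its axis, 24 mm above the counter; x along the pin
Things that resemble listed ones, but are neither listed nor needed, are in the scene too. What is shaped like the large_round_lid but pink or red is not meant.

How it is judged:
At the end, for the whole second after the job is handed in: Each lid is at rest on its own canister: centres within 11 mm, lid origin 48 to 55.5 mm above the canister's underside, tilt under 0.08 rad, square lid within 0.22 rad of a quarter turn, oblong within 0.22 rad of lengthways. Canisters stand upright on the counter, at rest (horizontal distance between large_round_lid and large_round_canister below 0.011 m and z of large_round_lid in the frame of large_round_canister between 0.048 and 0.0555 m and angle between each of large_round_lid, small_round_lid, square_lid, oblong_lid's own z axis and vertical below 0.08 rad and angle between each of large_round_canister, small_round_canister, square_canister, oblong_canister's own z axis and vertical below 0.05 rad and height (world z) of each of large_round_canister, small_round_canister, square_canister, oblong_canister below 0.01 m and linear speed of each of large_round_lid, large_round_canister, small_round_lid, small_round_canister, square_lid, square_canister, oblong_lid, oblong_canister below 0.02 m/s and horizontal distance between small_round_lid and small_round_canister below 0.011 m and z of small_round_lid in the frame of small_round_canister between 0.048 and 0.0555 m and horizontal distance between square_lid and square_canister below 0.011 m and z of square_lid in the frame of square_canister between 0.048 and 0.0555 m and (angle between the x axis of square_lid and the x axis of square_canister, either way round below 0.22 rad or angle between the x axis of square_lid and the y axis of square_canister, either way round below 0.22 rad) and horizontal distance between oblong_lid and oblong_canister below 0.011 m and z of oblong_lid in the frame of oblong_canister between 0.048 and 0.0555 m and angle between the x axis of oblong_lid and the x axis of oblong_canister, either way round below 0.22 rad); the robot touches nothing.
It fails at once if a canister is pushed more than 35 mm from where it stood, or lifted away (distance of any of large_round_canister, small_round_canister, square_canister, oblong_canister from where it was at the start of the episode above 0.035 m).
It fails at once if the mixing bowl is pushed more than 35 mm (distance of mixing_bowl from where it was at the start of the episode above 0.035 m).
It fails at once if the rolling pin is pushed or rolled more than 35 mm (distance of rolling_pin_mid from where it was at the start of the episode above 0.035 m).
It also fails if it takes over 115 s, if anything falls off the work surface, if the arm or the gripper's body presses on something with over 40 N, if the wrist force passes 120 N, or if a joint passes its speed limit or range.

## Robot

A 6-joint arm with a two-finger parallel gripper is mounted at the origin on the work surface. World frame = base frame: x ahead of the robot, y to its left, z up, the work surface at z = 0. Lengths are in m, angles in rad, forces in N, time in s.
With the tool pointing down it reaches from about 0.35 to 0.875 m from the base axis. Payload 15.5 kg.
Tool frame: the origin (TCP) lies on the centre line of the jaws, within the pads' length; the fingertips stand 17 mm ahead of it and the grasp point (between the pads) lies 2 mm behind it; z points along the fingers, y is the line along which they close (so a half turn about z gives the same grasp; the last joint's range is limited). The gripper opens to 85 mm and grips with 20 to 120 N. Pads are 22 mm wide; open, the fingers measure 114 mm over their backs; the gripper's body (76 mm by 85 mm) begins 54 mm behind the grasp point. The pads swing forward as they close: fully open they stand 13 mm farther back than shut.
Start: joints at [-1.395, 0.494, 1.345, -0, 1.302, -0.096], TCP at [0.167, -0.602, 0.248] pointing down, gripper open.
Joint ranges: [-2.91, 2.91], [-0.82, 2.16], [0.22, 2.67], [-1.22, 4.37], [0.12, 2.79], [-3.08, 3.08]. Speed limits (rad/s): [1.89, 1.89, 2.57, 3.01, 3.01, 3.01].

## Interface

Orientations are given as a unit quaternion [w, x, y, z].
In Python, from bench import read_state, camera, workorder, models gives the robot as it stands. The module is installed in compiled form; this text tells all that it offers.
- The arm moves only by the tool drive_tool, never from a script. Its argument "increments" is a list of rows, each a list of 4 numbers: the shift along the tool's x, y, z as a fraction of full scale, then the turn about the tool's z as a fraction of full scale. In form: [[dx, dy, dz, twist], ...]. A call has 1 to 20 rows; each row shifts and turns the commanded pose from where the row before left it, along the tool's axes as they then stand; what a row does not reach is not made up. Full scale, the value 1, is 0.25 m for a shift and pi rad for a turn. A row lasts 1/8 s, in which the tool goes at most 62.5 mm and 10.7 degrees, less where a joint would pass 70% of its speed; a pose out of reach is approached as far as the arm can. A call with a number of a shift or a turn outside -1 to 1 is refused whole. A call with a gripper value outside its range is refused whole. "grip" is the closure, from 0 (fully open) to 1 (shut), set as the call begins (left out, the last holds). The fingers move at their own pace and stop on an object; "force" is the grip in N (left out, the last holds). Time passes only in rows, so rows that do not move let the fingers close. It gives the time, the measured TCP pose, the force, the opening and the grip force at its end, in the units of the state.
- read_state(): the state, without advancing time (a new reading comes with each control period).
- camera(name): name is "scene" or "top"; returns a dict with "img" (420x560x3 uint8, red, green, blue), "vertical_fov" (degrees; the focal length in pixels is half the picture's height over the tangent of half this angle, whatever the lens; pixels are square), "cx", "cy" (the principal point, pixels), "position" and "attitude" of the camera in the world. Camera axes: x right, y up, looking along -z (the intrinsics and any distortion apply to the point x, -y, -z); pixel columns grow to the right and rows downward; lengths in m; the calibration is good to about 2 mm. A picture is of the moment at which its call begins. There is no depth.
- workorder.job_done(): hands the job in; it is judged then, once.
Trained networks look in a picture, given as the dict that the camera call returned (one of the last four; its "shot" number tells which), for a name from the list of things; names that differ only in an ending like _2 or _b are one class to them, and where a whole thing is asked for, a point or a joint stands for the part that bears it (a point fixed in the world has none). Each returns a list of dicts, best first, with "p" (0 to 1); they miss things now and then, are a little off and sometimes report something else, mostly with a low value. They report only what shows in the picture. A call takes as long as a camera call. They do not tell look-alikes from the thing itself.
- models.spot_in(picture, target): "extent" ([left, top, right, bottom] in pixels, round what is visible of it).
- models.trace(picture, target): "pixels" (420x560 bool, what is visible of it) and "extent" ([left, top, right, bottom] in pixels, round what is visible of it).
- models.landmark_of(picture, target): "position" ([column, row] in pixels: a listed point, or the origin of a listed thing).
The state is a dict: "t": time; "joints": joint angles; "joint_velocities": joint speeds; "tau": joint torques, N m; "position": TCP position; "tool_rot": TCP orientation; "wrist_force": force on the tool from outside, world axes, zero at the start; "moment": the same for the moment, N m; "gripper_width": finger opening in m; "finger_force": force on a finger pad.
Only numpy, scipy, OpenCV 4.12 (cv2) and the standard library are available. Lean on these libraries where they do the work, as an engineer would, in place of code of your own. Each camera call takes 0.05 s, during which the arm holds its last target. There are 200 camera calls.

## Working session

There is one attempt and no reset: what is moved stays moved. The work goes in short steps, Python scripts to look and compute and a tool call to move; the robot and the scene stay as the last step left them, time stands still between calls to the robot, and variables do not carry over. Pictures are saved under pics/ and viewed, at most 14 in all, crops included, and the job is handed in when it is done.

Besides the shell and the picture viewer there is one more tool, called after "Emit:" as name([rows], argument=value, ...), one row to a line, values as JSON. drive_tool: Moves the arm, as the interface text tells. Its arguments: {"type":"object","properties":{"increments":{"type":"array"},"grip":{"type":"number"},"force":{"type":"number"}},"required":["increments"]}

```bash
mkdir -p pics; python3 - <<'E'
from bench import read_state,camera,models
import cv2
s=read_state();print({k:s[k] for k in('t','position','tool_rot','gripper_width')})
names="large_round_canister large_round_lid small_round_canister small_round_lid square_canister square_lid oblong_canister oblong_lid mixing_bowl rolling_pin_mid".split()
for c in("top","scene"):
    p=camera(c);cv2.imwrite(f"pics/{c}0.png",p["img"][:,:,::-1])
    print(c,{k:p[k] for k in p if k!="img"})
    for n in names:
        print(n,[([round(float(v)) for v in d["extent"]],round(d["p"],2)) for d in models.spot_in(p,n)][:5],[([round(float(v),1) for v in d["position"]],round(d["p"],2)) for d in models.landmark_of(p,n)][:4])
E
```

```text
{'t': 0.0, 'position': array([ 0.16713267, -0.60189585,  0.24772962]), 'tool_rot': array([-5.70060291e-04,  9.90848142e-01,  1.34980121e-01, -2.72095204e-05]), 'gripper_width': 0.08549563676275546}
top {'vertical_fov': 45.921758818284516, 'cx': 285.63999529417833, 'cy': 222.16730348053503, 'position': array([ 0.37032171, -0.01695526,  1.55768061]), 'attitude': array([ 0.71010676,  0.0286794 , -0.01494818, -0.70335086]), 'shot': 1}
large_round_canister [([315, 145, 346, 180], 0.81)] [([332.5, 162.2], 0.82)]
large_round_lid [([176, 279, 209, 312], 0.97), ([239, 251, 273, 286], 0.9), ([186, 126, 214, 157], 0.84), ([235, 146, 268, 181], 0.6), ([388, 175, 414, 200], 0.26)] [([202.5, 140.0], 0.76), ([253.7, 266.4], 0.62), ([191.8, 295.4], 0.59), ([252.2, 159.7], 0.57)]
small_round_canister [([172, 172, 198, 203], 0.8)] [([313.0, 221.2], 0.69), ([187.1, 187.0], 0.65)]
small_round_lid [([387, 175, 414, 203], 0.79)] [([398.9, 187.3], 0.69)]
square_canister [([176, 231, 218, 266], 0.77)] [([196.9, 246.0], 0.83)]
square_lid [([298, 204, 336, 238], 0.8)] []
oblong_canister [([247, 203, 277, 240]
[... 832 characters left out ...]
8), ([375.8, 218.4], 0.69), ([333.3, 227.1], 0.64)]
small_round_canister [([349, 171, 370, 196], 0.7)] [([357.6, 187.4], 0.89)]
small_round_lid [([199, 265, 226, 284], 0.86)] [([211.0, 277.1], 0.86)]
square_canister [([312, 148, 333, 171], 0.88)] [([323.5, 162.8], 0.58)]
square_lid [([247, 206, 269, 228], 0.76), ([197, 268, 224, 285], 0.42)] [([258.9, 221.7], 0.79)]
oblong_canister [([281, 181, 310, 212], 0.83)] [([290.5, 203.5], 0.76)]
oblong_lid [([186, 213, 216, 236], 0.94)] [([204.4, 225.4], 0.9), ([209.4, 277.0], 0.24)]
mixing_bowl [([366, 117, 424, 163], 0.89), ([120, 244, 162, 339], 0.29)] [([389.0, 150.9], 0.83)]
rolling_pin_mid [([119, 242, 162, 339], 0.65)] [([141.0, 288.4], 0.68)]
```

```bash
python3 - <<'E'
import cv2
a=cv2.imread("pics/top0.png")
cv2.imwrite("pics/top0c.png",cv2.resize(a[110:330,150:430],None,fx=2.7,fy=2.7,interpolation=cv2.INTER_CUBIC))
E
```

```text
(no output)
```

View pics/top0c.png

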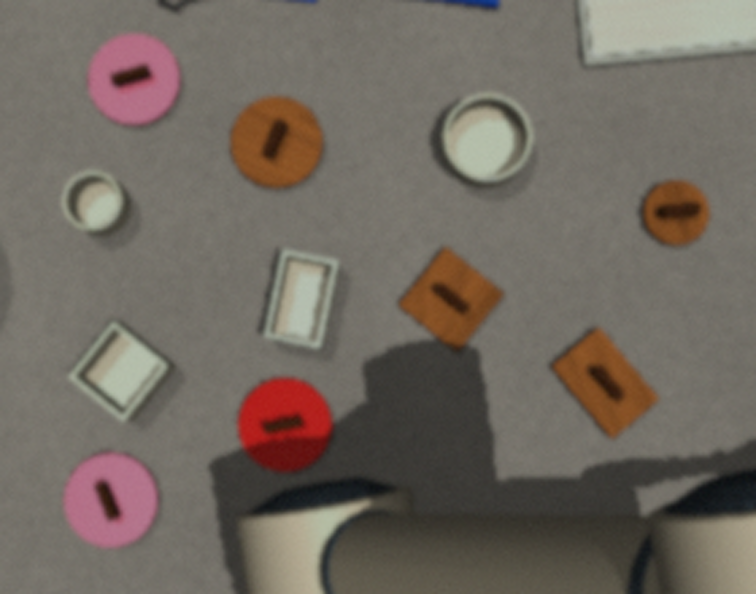

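View pics/top0.png

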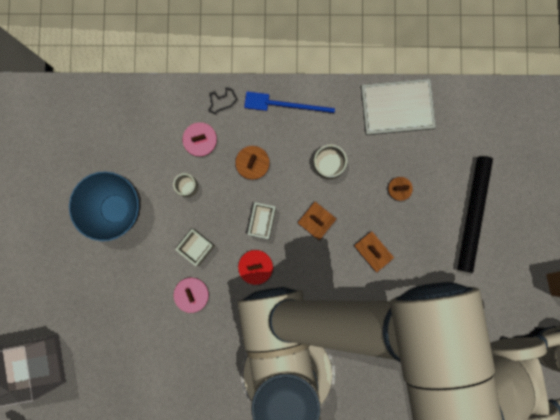

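The top view shows the wooden candidates for the large round lid.
- **Brown:** (252,163), the wooden one and the one meant.
- **Pink:** (199,139) and (191,295), decoys.
- **Red:** (256,267), a decoy.

The other wooden lids are each unique: small round (400,188), square (317,220), oblong (374,251). The canisters are large round (330,162), small round (186,185), square (195,247) and oblong (262,221). The enlarged crop confirms this.

```bash
cat >vis.py <<'E'
import numpy as np,cv2
from scipy.optimize import minimize
from scipy.spatial.transform import Rotation as R
def circ(d): a=np.linspace(0,2*np.pi,60,endpoint=False); return np.c_[np.cos(a),np.sin(a)]*d/2
def rect(a,b): return np.array([[a,b],[-a,b],[-a,-b],[a,-b]])/2
OUT={'large_round_canister':circ(.1),'small_round_canister':circ(.068),'square_canister':rect(.08,.08),'oblong_canister':rect(.1,.064),
'large_round_lid':circ(.108),'small_round_lid':circ(.076),'square_lid':rect(.088,.088),'oblong_lid':rect(.108,.072)}
def K(p):
    f=210/np.tan(np.radians(p['vertical_fov'])/2); return f,p['cx'],p['cy']
def rot(p): q=p['attitude']; return R.from_quat([q[1],q[2],q[3],q[0]]).as_matrix()
def proj(p,X):
    f,cx,cy=K(p); c=(np.asarray(X)-p['position'])@rot(p); return np.c_[cx+f*c[:,0]/-c[:,2],cy-f*c[:,1]/-c[:,2]]
def back(p,uv,z):
    f,cx,cy=K(p); d=rot(p)@np.array([(uv[0]-cx)/f,-(uv[1]-cy)/f,-1]); return p['position']+d*(z-p['position'][2])/d[2]
S=4
def sil(p,n,x,y,a,z0=0):
    lo,hi=(0,.06) if 'can' in n else (.008,.018)
    c,s=np.cos(a),np.sin(a); o=OUT[n]@np.array([[c,s],[-s,c]])+[x,y]
    X=np.r_[np.c_[o,np.full(len(o),z0+lo)],np.c_[o,np.full(len(o),z0+hi)]]
    h=cv2.convexHull(proj(p,X).astype(np.float32)).reshape(-1,2)
    m=np.zeros((420*S,560*S),np.uint8); cv2.fillConvexPoly(m,np.round(((h+.5)*S-.5)*16).astype(np.int32),1,shift=4); return m
def brown(p):
    h=cv2.cvtColor(cv2.resize(p['img'],None,fx=S,fy=S,interpolation=cv2.INTER_CUBIC),cv2.COLOR_RGB2HSV)
    return ((h[...,0]>4)&(h[...,0]<22)&(h[...,1]>110)&(h[...,2]>40)).astype(np.uint8)
def hullmask(m,e,pad=3):
    q=np.zeros_like(m); l,t,r,b=[int(v) for v in (np.array(e)+[-pad,-pad,pad,pad])*S]; q[t:b,l:r]=m[t:b,l:r]
    c=max(cv2.findContours(q,cv2.RETR_EXTERNAL,cv2.CHAIN_APPROX_NONE)[0],key=cv2.contourArea)
    o=np.zeros_like(m); cv2.fillConvexPoly(o,cv2.convexHull(c),1); return o
def fit(views,n,x,y,z0=0):
    def cost(v):
        t=0
        for p,m in views:
            s=sil(p,n,*v,z0); t+=1-(s&m).sum()/(s|m).sum()
        return t/len(views)
    angs=[0] if 'round' in n else np.radians([0,45,90,135])
    best=None
    for a in angs:
        k=np.array([[x,y,a],[x+.015,y,a],[x,y+.015,a],[x,y,a+.35]])
        r=minimize(cost,[x,y,a],method='Nelder-Mead',options=dict(initial_simplex=k,xatol=2e-4,fatol=1e-4,maxiter=90))
        if best is None or r.fun<best.fun: best=r
    return best
E
cat >m1.py <<'E'
from vis import *
from bench import camera,models
P={c:camera(c) for c in('top','scene')}
G={'large_round_canister':(330,162),'small_round_canister':(186,185),'square_canister':(195,247),'oblong_canister':(262,221),'large_round_lid':(252,163),'small_round_lid':(400,188),'square_lid':(317,220),'oblong_lid':(374,251)}
for n,uv in G.items():
    z=.06 if 'can' in n else .018
    x,y,_=back(P['top'],uv,z); out=[]
    for c,p in P.items():
        g=proj(p,[[x,y,z/2]])[0]; ms=None
        if 'lid' in n: ms=hullmask(brown(p),[g[0]-22,g[1]-22,g[0]+22,g[1]+22],0)
        else:
            ds=[d for d in models.trace(p,n) if d['pixels'][max(0,int(g[1])-6):int(g[1])+7,int(g[0])-6:int(g[0])+7].any()]
            if ds: ms=hullmask(cv2.resize(ds[0]['pixels'].astype(np.uint8)*255,None,fx=S,fy=S,interpolation=cv2.INTER_LINEAR)//128,ds[0]['extent'])
        if ms is None: print(n,c,'none');continue
        out.append((p,ms)); r=fit([(p,ms)],n,x,y); print(n,c,r.x.round(4),round(r.fun,3))
    if len(out)==2: r=fit(out,n,x,y); print('   both',r.x.round(4),round(r.fun,3))
E
python3 m1.py
```

```text
large_round_canister top [ 0.6515 -0.1208  0.0446] 0.022
large_round_canister scene [ 0.6541 -0.1241  0.0372] 0.029
   both [ 0.6521 -0.1219  0.041 ] 0.044
small_round_canister top [ 0.5761  0.326  -0.0132] 0.045
small_round_canister scene [0.58   0.3221 0.2182] 0.065
   both [0.5772 0.3256 0.1756] 0.08
square_canister top [0.3837 0.2925 0.9139] 0.033
square_canister scene [0.3862 0.2889 0.9197] 0.029
   both [0.3841 0.291  0.9059] 0.052
oblong_canister top [ 0.4668  0.0885 -0.1688] 0.052
oblong_canister scene [ 0.4696  0.084  -0.1534] 0.055
   both [ 0.4677  0.0866 -0.1643] 0.072
large_round_lid top [ 0.6545  0.1213 -0.0743] 0.038
large_round_lid scene [0.6572 0.1189 0.1335] 0.098
   both [0.6545 0.1212 0.1258] 0.068
small_round_lid top [ 0.5744 -0.3418 -0.02  ] 0.059
small_round_lid scene [ 0.5749 -0.3452  0.0676] 0.134
   both [ 0.5753 -0.3429  0.2449] 0.097
square_lid top [ 0.4717 -0.0826  0.8983] 0.019
square_lid scene [ 0.4731 -0.0853  0.9452] 0.066
   both [ 0.4722 -0.0835  0.9244] 0.062
oblong_lid top [ 0.3779 -0.2596  0.7   ] 0.017
oblong_lid scene [ 0.3792 -0.263   3.8247] 0.1
   both [ 0.378  -0.2603  0.6975] 0.077
```

```bash
cat >plan.py <<'E'
import sys,numpy as np
from scipy.spatial.transform import Rotation as R
from bench import read_state
# usage: plan.py x y z theta ; prints twist, then shift after twist (units of full scale) 
s=read_state();q=s['tool_rot'];M=R.from_quat([q[1],q[2],q[3],q[0]]).as_matrix();p=s['position']
x,y,z,th=map(float,sys.argv[1:5]); t0=np.arctan2(M[1,0],M[0,0])
d=np.array([x,y,z])-p
tx=lambda t:(np.array([np.cos(t)*d[0]+np.sin(t)*d[1],np.sin(t)*d[0]-np.cos(t)*d[1],-d[2]])/.25).round(4)
print('t',round(s['t'],2),'pos',p.round(4),'th',round(t0,3),'w',s['gripper_width'],'F',np.round(s['wrist_force'],1),'j6',round(s['joints'][5],2))
print('twist',round(-(th-t0)/np.pi,4),'shift now',tx(t0),'shift after twist',tx(th))
E
python3 - <<'E'
from vis import *
from bench import camera
p=camera('top')
u=cv2.resize(p['img'],None,fx=8,fy=8,interpolation=cv2.INTER_CUBIC)
for n,x,y in [('oblong',.378,-.26),('square',.472,-.083),('small',.5744,-.342),('large',.6545,.121)]:
    c=proj(p,[[x,y,.03]])[0]*8; l,t=int(c[0])-68,int(c[1])-68
    g=u[t:t+136,l:l+136].max(2); m=(g<85).astype(np.uint8)
    k=max(cv2.findContours(m,cv2.RETR_EXTERNAL,cv2.CHAIN_APPROX_NONE)[0],key=cv2.contourArea)
    b=cv2.boxPoints(cv2.minAreaRect(k)); e=[b[1]-b[0],b[2]-b[1]]; e=max(e,key=np.linalg.norm); mid=b.mean(0)
    A=[back(p,(mid+sg*e/2+[l,t]+.5)/8-.5,.044)[:2] for sg in(-1,1)]; d=A[1]-A[0]
    print(n,np.mean(A,0).round(4),np.linalg.norm(d).round(3),(np.arctan2(d[1],d[0])%np.pi).round(3))
E
python3 plan.py .3785 -.261 .15 .70
```

```text
oblong [ 0.3783 -0.2563] 0.049 0.737
square [ 0.4716 -0.081 ] 0.047 0.876
small [ 0.5715 -0.3371] 0.051 1.697
large [0.6512 0.1205] 0.045 2.694
t 2.65 pos [ 0.1672 -0.6022  0.2483] th 0.271 w 0.08545732301313419 F [ 0.6 -0.5 -0.4] j6 -0.1
twist -0.1366 shift now [ 1.1796 -1.089   0.3932] shift after twist [ 1.5257 -0.4993  0.3932]
```

Emit:
drive_tool([
  [0,0,0,-0.046],
  [0,0,0,-0.046],
  [0,0,0,-0.045],
  [0.17,-0.055,0.044,0],
  [0.17,-0.055,0.044,0],
  [0.17,-0.055,0.044,0],
  [0.17,-0.055,0.044,0],
  [0.17,-0.055,0.044,0],
  [0.17,-0.055,0.044,0],
  [0.17,-0.055,0.044,0],
  [0.17,-0.055,0.044,0],
  [0.166,-0.059,0.041,0],
  [0,0,0,0],
  [0,0,0,0],
], grip=0.3, force=40)

```text
t: 4.4
position: [0.3784, -0.2611, 0.1502]
tool_rot: [0.0, 0.939, 0.344, 0.0]
wrist_force: [0.6, 0.1, 0.5]
gripper_width: 0.0598
finger_force: 0.0
```

```bash
python3 plan.py .3785 -.261 .041 .70
```

```text
t 4.4 pos [ 0.3784 -0.2611  0.1502] th 0.702 w 0.05982998332410804 F [0.6 0.1 0.5] j6 0.14
twist 0.0006 shift now [0.0008 0.     0.4368] shift after twist [0.0008 0.     0.4368]
```

Emit:
drive_tool([
  [0,0,0.1,0],
  [0,0,0.1,0],
  [0,0,0.1,0],
  [0,0,0.07,0],
  [0,0,0.045,0],
  [0,0,0.022,0],
  [0,0,0,0],
  [0,0,0,0],
])

```text
t: 5.4
position: [0.3784, -0.261, 0.0412]
tool_rot: [0.0, 0.939, 0.343, 0.0]
wrist_force: [-0.1, -0.8, 0.3]
gripper_width: 0.0597
finger_force: 0.0
```

Emit:
drive_tool([
  [0,0,0,0],
  [0,0,0,0],
  [0,0,0,0],
  [0,0,0,0],
  [0,0,0,0],
  [0,0,0,0],
], grip=1)

```text
t: 6.15
position: [0.3783, -0.2608, 0.041]
tool_rot: [0.0, 0.939, 0.343, 0.0]
wrist_force: [-0.6, 1.9, 6.9]
gripper_width: 0.0109
finger_force: 39.5
```

Emit:
drive_tool([
  [0,0,-0.03,0],
  [0,0,-0.09,0],
  [0,0,-0.1,0],
  [0,0,-0.1,0],
  [0,0,-0.1,0],
  [0,0,-0.1,0],
  [0,0,0,0.045],
  [0,0,0,0.045],
  [0,0,0,0.045],
  [0,0,0,0.045],
  [0,0,0,0.045],
  [0,0,0,0.05],
  [0,0,0,0],
  [0,0,0,0],
])

```text
t: 7.9
position: [0.3781, -0.2607, 0.1709]
tool_rot: [0.0, 0.997, -0.079, 0.0]
wrist_force: [1.1, -0.2, -0.1]
gripper_width: 0.011
finger_force: 39.1
```

```bash
python3 plan.py .468 .0865 .171 -.163; python3 - <<'E'
from bench import camera
import cv2
p=camera("scene");cv2.imwrite("pics/s1.png",cv2.resize(p["img"][110:310,110:410,::-1],None,fx=2.6,fy=2.6))
E
```

```text
t 7.9 pos [ 0.3781 -0.2607  0.1709] th -0.159 w 0.010959305159803133 F [ 1.1 -0.2 -0.1] j6 1.0
twist 0.0013 shift now [ 1.3490e-01 -1.4283e+00 -2.0000e-04] shift after twist [ 1.2930e-01 -1.4288e+00 -2.0000e-04]
```

View pics/s1.png

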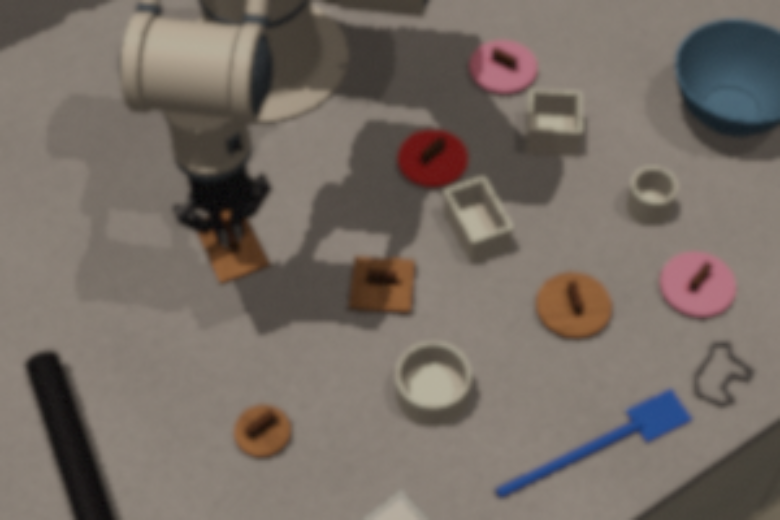

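The oblong lid hangs level in the jaws (crop 235,248), and the other objects are undisturbed. I'll carry it over.

Emit:
drive_tool([
  [0.013,-0.08,0,0],
  [0.013,-0.15,0,0],
  [0.013,-0.16,0,0],
  [0.013,-0.16,0,0],
  [0.013,-0.16,0,0],
  [0.013,-0.16,0,0],
  [0.013,-0.16,0,0],
  [0.013,-0.16,0,0],
  [0.013,-0.15,0,0],
  [0.014,-0.088,0,0],
  [0,0,0,0],
  [0,0,0,0],
])

```text
t: 9.45
position: [0.4681, 0.0858, 0.1707]
tool_rot: [0.0, 0.997, -0.081, -0.0]
wrist_force: [0.5, 0.5, -1.2]
gripper_width: 0.0111
finger_force: 39.2
```

Emit:
drive_tool([
  [0,0,0.07,0],
  [0,0,0.07,0],
  [0,0,0.06,0],
  [0,0,0.05,0],
  [0,0,0.03,0],
  [0,0,0.016,0],
  [0,0,0,0],
  [0,0,0,0],
])

```text
t: 10.45
position: [0.4686, 0.0862, 0.0971]
tool_rot: [-0.0, 0.997, -0.081, 0.0]
wrist_force: [0.9, 0.4, -0.6]
gripper_width: 0.0109
finger_force: 39.2
```

Emit:
drive_tool([
  [0,0,0.006,0],
  [0,0,0.006,0],
  [0,0,0.004,0],
  [0,0,0,0],
])

```text
t: 10.95
position: [0.4683, 0.0862, 0.093]
tool_rot: [-0.0, 0.997, -0.081, 0.0]
wrist_force: [-2.4, -0.3, 8.0]
gripper_width: 0.0109
finger_force: 40.3
```

Emit:
drive_tool([
  [0,0,0,0],
  [0,0,0,0],
  [0,0,0,0],
  [0,0,-0.04,0],
  [0,0,-0.1,0],
  [0,0,-0.12,0],
  [0,0,-0.1,0],
  [0,0,0,0],
  [0,0,0,0],
], grip=0.3)

```text
t: 12.08
position: [0.4681, 0.0862, 0.1827]
tool_rot: [-0.0, 0.997, -0.081, -0.0]
wrist_force: [0.1, 0.2, -0.3]
gripper_width: 0.0595
finger_force: 0.0
```

```bash
python3 plan.py .472 -.0835 .18 .89
```

```text
t 12.07 pos [0.4681 0.0862 0.1827] th -0.163 w 0.05951172729537492 F [ 0.1  0.2 -0.3] j6 1.79
twist -0.3351 shift now [0.1252 0.6673 0.0109] shift after twist [-0.5178  0.4393  0.0109]
```

Contact came at exactly the expected height. I'll translate first, then twist, then descend to the square lid.

Emit:
drive_tool([
  [0.025,0.13,0,0],
  [0.025,0.135,0,0],
  [0.025,0.135,0,0],
  [0.025,0.135,0,0],
  [0.025,0.132,0,0],
  [0,0,0,-0.048],
  [0,0,0,-0.048],
  [0,0,0,-0.048],
  [0,0,0,-0.048],
  [0,0,0,-0.048],
  [0,0,0,-0.048],
  [0,0,0,-0.047],
  [0,0,0,0],
  [0,0,0,0],
])

```text
t: 13.82
position: [0.472, -0.0834, 0.1824]
tool_rot: [-0.0, 0.903, 0.429, -0.0]
wrist_force: [-0.1, -0.4, -0.1]
gripper_width: 0.0601
finger_force: 0.0
```

```bash
python3 plan.py .472 -.0835 .041 .89
```

```text
t 13.82 pos [ 0.472  -0.0834  0.1824] th 0.886 w 0.060071795279620234 F [-0.1 -0.4 -0.1] j6 0.39
twist -0.0012 shift now [-3.000e-04  5.000e-04  5.655e-01] shift after twist [-3.000e-04  5.000e-04  5.655e-01]
```

Emit:
drive_tool([
  [0,0,0.12,0],
  [0,0,0.13,0],
  [0,0,0.13,0],
  [0,0,0.09,0],
  [0,0,0.06,0],
  [0,0,0.035,0],
  [0,0,0,0],
  [0,0,0,0],
])

```text
t: 14.82
position: [0.4724, -0.0835, 0.042]
tool_rot: [0.0, 0.903, 0.43, 0.0]
wrist_force: [-0.3, 0.5, 0.3]
gripper_width: 0.0598
finger_force: 0.0
```

Emit:
drive_tool([
  [0,0,0,0],
  [0,0,0,0],
  [0,0,0,0],
  [0,0,0,0],
  [0,0,0,0],
  [0,0,0,0],
], grip=1)

```text
t: 15.58
position: [0.4724, -0.0835, 0.0419]
tool_rot: [0.0, 0.903, 0.43, 0.0]
wrist_force: [-0.5, -0.2, 7.5]
gripper_width: 0.011
finger_force: 39.6
```

Emit:
drive_tool([
  [0,0,-0.03,0],
  [0,0,-0.09,0],
  [0,0,-0.1,0],
  [0,0,-0.1,0],
  [0,0,-0.1,0],
  [0,0,-0.1,0],
  [0,0,-0.04,0],
  [0,0,0,0],
  [0,0,0,0],
])

```text
t: 16.7
position: [0.4717, -0.0833, 0.1808]
tool_rot: [-0.0, 0.903, 0.43, -0.0]
wrist_force: [-0.0, 0.2, -1.6]
gripper_width: 0.0109
finger_force: 39.2
```

```bash
python3 plan.py .3848 .291 .181 .91
```

```text
t 16.7 pos [ 0.4717 -0.0833  0.1808] th 0.89 w 0.010931857310116705 F [-0.   0.2 -1.6] j6 0.38
twist -0.0065 shift now [ 9.4410e-01 -1.2129e+00 -1.0000e-03] shift after twist [ 9.6860e-01 -1.1935e+00 -1.0000e-03]
```

Emit:
drive_tool([
  [0.05,-0.06,0,-0.0065],
  [0.105,-0.13,0,0],
  [0.11,-0.135,0,0],
  [0.11,-0.135,0,0],
  [0.11,-0.135,0,0],
  [0.11,-0.135,0,0],
  [0.11,-0.135,0,0],
  [0.11,-0.135,0,0],
  [0.095,-0.118,0,0],
  [0.055,-0.075,0,0],
  [0,0,0,0],
  [0,0,0,0],
])

```text
t: 18.2
position: [0.3845, 0.2899, 0.1811]
tool_rot: [0.0, 0.898, 0.44, -0.001]
wrist_force: [-0.5, 0.9, -0.7]
gripper_width: 0.011
finger_force: 39.2
```

```bash
python3 plan.py .3848 .291 .098 .91
```

```text
t 18.2 pos [0.3845 0.2899 0.1811] th 0.911 w 0.010964562808506098 F [-0.5  0.9 -0.7] j6 1.18
twist 0.0003 shift now [ 0.0043 -0.0015  0.3325] shift after twist [ 0.0043 -0.0015  0.3325]
```

Emit:
drive_tool([
  [0.004,-0.002,0.07,0],
  [0,0,0.08,0],
  [0,0,0.07,0],
  [0,0,0.06,0],
  [0,0,0.035,0],
  [0,0,0.017,0],
  [0,0,0.006,0],
  [0,0,0.006,0],
  [0,0,0.004,0],
  [0,0,0,0],
])

```text
t: 19.45
position: [0.3854, 0.2913, 0.0946]
tool_rot: [-0.0, 0.898, 0.44, 0.0]
wrist_force: [-0.2, 1.1, -1.5]
gripper_width: 0.0111
finger_force: 39.2
```

Emit:
drive_tool([
  [0,0,0,0],
  [0,0,0,0],
  [0,0,0,0],
  [0,0,-0.04,0],
  [0,0,-0.1,0],
  [0,0,-0.12,0],
  [0,0,-0.1,0],
  [0,0,0,0],
  [0,0,0,0],
], grip=0.3)

```text
t: 20.58
position: [0.3852, 0.2911, 0.1845]
tool_rot: [0.0, 0.898, 0.44, -0.0]
wrist_force: [0.3, 0.5, -0.0]
gripper_width: 0.06
finger_force: 0.0
```

```bash
python3 plan.py .574 -.342 .182 1.66
```

```text
t 20.57 pos [0.3852 0.2911 0.1845] th 0.91 w 0.05996262858309354 F [ 0.3  0.5 -0. ] j6 1.18
twist -0.2387 shift now [-1.5361  2.1505  0.01  ] shift after twist [-2.5897  0.5268  0.01  ]
```

Emit:
drive_tool([
  [-0.11,0.154,0,0],
  [-0.11,0.154,0,0],
  [-0.11,0.154,0,0],
  [-0.11,0.154,0,0],
  [-0.11,0.154,0,0],
  [-0.11,0.154,0,0],
  [-0.11,0.154,0,0],
  [-0.11,0.154,0,0],
  [-0.11,0.154,0,0],
  [-0.11,0.154,0,0],
  [-0.11,0.154,0,0],
  [-0.11,0.154,0,0],
  [-0.11,0.154,0,0],
  [-0.106,0.149,0,0],
  [0,0,0,-0.048],
  [0,0,0,-0.048],
  [0,0,0,-0.048],
  [0,0,0,-0.048],
  [0,0,0,-0.047],
  [0,0,0,0],
])

```text
t: 23.08
position: [0.5739, -0.3417, 0.1834]
tool_rot: [-0.001, 0.675, 0.738, -0.0]
wrist_force: [-0.2, 0.5, -0.2]
gripper_width: 0.0598
finger_force: 0.0
```

```bash
python3 plan.py .574 -.342 .0415 1.66; python3 - <<'E'
from bench import camera
import cv2
p=camera("scene");cv2.imwrite("pics/s2.png",cv2.resize(p["img"][110:310,110:410,::-1],None,fx=2.6,fy=2.6))
E
```

```text
t 23.07 pos [ 0.5739 -0.3417  0.1834] th 1.66 w 0.05977026735208888 F [-0.2  0.5 -0.2] j6 -0.72
twist 0.0001 shift now [-1.300e-03  3.000e-04  5.677e-01] shift after twist [-1.300e-03  3.000e-04  5.677e-01]
```

View pics/s2.png

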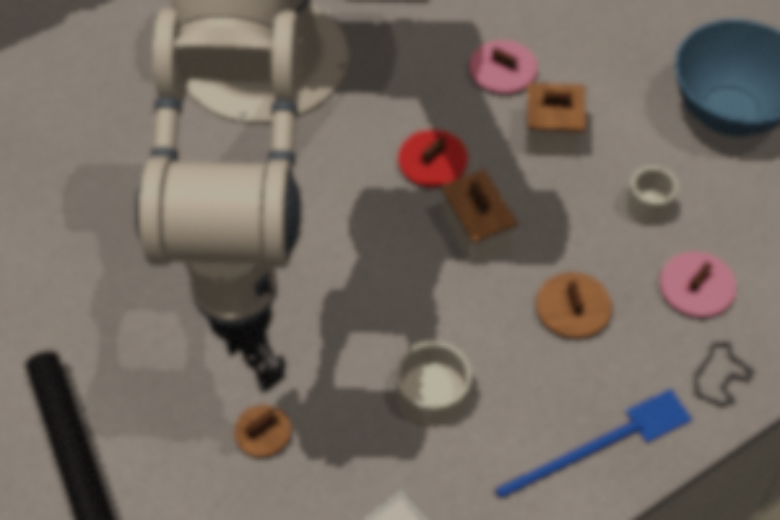

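The square lid (557,107) and oblong lid (480,205) sit aligned on their canisters. Next is the small lid.

Emit:
drive_tool([
  [0,0,0.12,0],
  [0,0,0.13,0],
  [0,0,0.13,0],
  [0,0,0.09,0],
  [0,0,0.06,0],
  [0,0,0.037,0],
  [0,0,0,0],
  [0,0,0,0],
])

```text
t: 24.12
position: [0.5747, -0.3422, 0.0436]
tool_rot: [0.001, 0.675, 0.738, 0.0]
wrist_force: [0.4, 0.0, 0.8]
gripper_width: 0.0596
finger_force: 0.0
```

Emit:
drive_tool([
  [0,0,0,0],
  [0,0,0,0],
  [0,0,0,0],
  [0,0,0,0],
  [0,0,0,0],
  [0,0,0,0],
], grip=1)

```text
t: 24.88
position: [0.5744, -0.342, 0.0431]
tool_rot: [0.0, 0.675, 0.738, 0.0]
wrist_force: [-0.7, 1.2, 6.2]
gripper_width: 0.011
finger_force: 40.8
```

Emit:
drive_tool([
  [0,0,-0.03,0],
  [0,0,-0.09,0],
  [0,0,-0.1,0],
  [0,0,-0.1,0],
  [0,0,-0.1,0],
  [0,0,-0.1,0],
  [0,0,-0.04,0],
  [0,0,0,0],
  [0,0,0,0],
])

```text
t: 26.0
position: [0.5739, -0.3416, 0.1817]
tool_rot: [-0.001, 0.675, 0.738, -0.0]
wrist_force: [0.0, -0.0, -0.7]
gripper_width: 0.0112
finger_force: 40.0
```

```bash
python3 plan.py .5775 .3245 .181 1.66
```

```text
t 26.0 pos [ 0.5739 -0.3416  0.1817] th 1.661 w 0.011196041958637836 F [ 0.  -0.  -0.7] j6 -0.72
twist 0.0003 shift now [2.6523 0.2544 0.0028] shift after twist [2.6526 0.2519 0.0028]
```

Emit:
drive_tool([
  [0.08,0.014,0,0],
  [0.15,0.014,0,0],
  [0.16,0.014,0,0],
  [0.16,0.014,0,0],
  [0.16,0.014,0,0],
  [0.16,0.014,0,0],
  [0.16,0.014,0,0],
  [0.16,0.014,0,0],
  [0.16,0.014,0,0],
  [0.16,0.014,0,0],
  [0.16,0.014,0,0],
  [0.16,0.014,0,0],
  [0.16,0.014,0,0],
  [0.16,0.014,0,0],
  [0.16,0.014,0,0],
  [0.16,0.014,0,0],
  [0.12,0.014,0,0],
  [0.063,0.014,0,0],
  [0,0,0,0],
  [0,0,0,0],
])

```text
t: 28.5
position: [0.5771, 0.3234, 0.1826]
tool_rot: [-0.0, 0.675, 0.738, -0.0]
wrist_force: [0.2, -0.6, 0.3]
gripper_width: 0.0109
finger_force: 40.0
```

```bash
python3 plan.py .5775 .3245 .0975 1.66
```

```text
t 28.5 pos [0.5771 0.3234 0.1826] th 1.661 w 0.010904956950663996 F [ 0.2 -0.6  0.3] j6 0.33
twist 0.0002 shift now [0.0042 0.0019 0.3403] shift after twist [0.0042 0.0019 0.3403]
```

Emit:
drive_tool([
  [0.004,0.002,0.07,0],
  [0,0,0.08,0],
  [0,0,0.075,0],
  [0,0,0.06,0],
  [0,0,0.035,0],
  [0,0,0.02,0],
  [0,0,0.006,0],
  [0,0,0.004,0],
  [0,0,0,0],
  [0,0,0,0],
])

```text
t: 29.75
position: [0.5779, 0.3254, 0.0956]
tool_rot: [0.0, 0.675, 0.738, 0.0]
wrist_force: [0.4, -0.0, -1.0]
gripper_width: 0.0108
finger_force: 40.0
```

Emit:
drive_tool([
  [0,0,0,0],
  [0,0,0,0],
  [0,0,0,0],
  [0,0,-0.04,0],
  [0,0,-0.1,0],
  [0,0,-0.12,0],
  [0,0,-0.1,0],
  [0,0,0,0],
  [0,0,0,0],
], grip=0.3)

```text
t: 30.88
position: [0.5775, 0.3252, 0.1851]
tool_rot: [-0.0, 0.675, 0.738, -0.0]
wrist_force: [-0.5, -0.6, -0.5]
gripper_width: 0.0593
finger_force: 0.0
```

```bash
python3 plan.py .655 .1205 .185 2.72
```

```text
t 30.88 pos [0.5775 0.3252 0.1851] th 1.661 w 0.05925382265973764 F [-0.5 -0.6 -0.5] j6 0.33
twist -0.3371 shift now [-8.436e-01  2.351e-01  6.000e-04] shift after twist [-6.180e-01 -6.204e-01  6.000e-04]
```

Emit:
drive_tool([
  [-0.14,0.039,0,0],
  [-0.14,0.039,0,0],
  [-0.14,0.039,0,0],
  [-0.14,0.039,0,0],
  [-0.14,0.039,0,0],
  [-0.144,0.04,0,0],
  [0,0,0,-0.048],
  [0,0,0,-0.048],
  [0,0,0,-0.048],
  [0,0,0,-0.048],
  [0,0,0,-0.048],
  [0,0,0,-0.048],
  [0,0,0,-0.049],
  [0,0,0,0],
  [0,0,0,0],
])

```text
t: 32.75
position: [0.655, 0.1205, 0.1848]
tool_rot: [-0.0, 0.211, 0.977, -0.0]
wrist_force: [0.2, -0.7, -0.4]
gripper_width: 0.0592
finger_force: 0.0
```

```bash
python3 plan.py .655 .1205 .0415 2.72
```

```text
t 32.75 pos [0.655  0.1205 0.1848] th 2.716 w 0.059225157575859375 F [ 0.2 -0.7 -0.4] j6 -1.05
twist -0.0013 shift now [ 1.000e-04 -0.000e+00  5.731e-01] shift after twist [ 1.000e-04 -0.000e+00  5.731e-01]
```

Emit:
drive_tool([
  [0,0,0.12,0],
  [0,0,0.13,0],
  [0,0,0.13,0],
  [0,0,0.09,0],
  [0,0,0.065,0],
  [0,0,0.038,0],
  [0,0,0,0],
  [0,0,0,0],
])

```text
t: 33.75
position: [0.6557, 0.1206, 0.0428]
tool_rot: [0.001, 0.21, 0.978, 0.0]
wrist_force: [0.7, -0.3, 0.5]
gripper_width: 0.0597
finger_force: 0.0
```

Emit:
drive_tool([
  [0,0,0,0],
  [0,0,0,0],
  [0,0,0,0],
  [0,0,0,0],
  [0,0,0,0],
  [0,0,0,0],
], grip=1)

```text
t: 34.5
position: [0.6555, 0.1205, 0.0424]
tool_rot: [0.0, 0.209, 0.978, 0.0]
wrist_force: [-0.1, -0.7, 4.9]
gripper_width: 0.011
finger_force: 40.3
```

Emit:
drive_tool([
  [0,0,-0.03,0],
  [0,0,-0.09,0],
  [0,0,-0.1,0],
  [0,0,-0.1,0],
  [0,0,-0.1,0],
  [0,0,-0.1,0],
  [0,0,-0.04,0],
  [0,0,0,0],
  [0,0,0,0],
])

```text
t: 35.62
position: [0.6547, 0.1205, 0.1809]
tool_rot: [-0.001, 0.209, 0.978, -0.0]
wrist_force: [-0.6, 0.4, -1.5]
gripper_width: 0.0114
finger_force: 39.4
```

```bash
python3 plan.py .6525 -.1222 .181 2.72
```

```text
t 35.62 pos [0.6547 0.1205 0.1809] th 2.72 w 0.011416318582097964 F [-0.6  0.4 -1.5] j6 -1.06
twist -0.0001 shift now [-3.896e-01 -8.891e-01 -4.000e-04] shift after twist [-3.893e-01 -8.892e-01 -4.000e-04]
```

Emit:
drive_tool([
  [-0.03,-0.068,0,0],
  [-0.06,-0.14,0,0],
  [-0.06,-0.14,0,0],
  [-0.06,-0.14,0,0],
  [-0.06,-0.14,0,0],
  [-0.06,-0.13,0,0],
  [-0.04,-0.09,0,0],
  [-0.02,-0.041,0,0],
  [0,0,0,0],
  [0,0,0,0],
])

```text
t: 36.88
position: [0.6532, -0.1212, 0.182]
tool_rot: [-0.0, 0.209, 0.978, 0.0]
wrist_force: [0.4, 0.7, -0.5]
gripper_width: 0.0115
finger_force: 39.4
```

```bash
python3 plan.py .6525 -.1222 .0975 2.72
```

```text
t 36.88 pos [ 0.6532 -0.1212  0.182 ] th 2.72 w 0.011452011508356553 F [ 0.4  0.7 -0.5] j6 -1.42
twist 0.0002 shift now [ 0.0007 -0.0049  0.3378] shift after twist [ 0.0007 -0.0049  0.3378]
```

Emit:
drive_tool([
  [0,-0.003,0.07,0],
  [0,0,0.08,0],
  [0,0,0.075,0],
  [0,0,0.06,0],
  [0,0,0.035,0],
  [0,0,0.018,0],
  [0,0,0.006,0],
  [0,0,0.004,0],
  [0,0,0,0],
  [0,0,0,0],
])

```text
t: 38.12
position: [0.653, -0.1229, 0.0953]
tool_rot: [0.0, 0.209, 0.978, -0.0]
wrist_force: [-0.2, -0.3, -0.5]
gripper_width: 0.011
finger_force: 39.4
```

Emit:
drive_tool([
  [0,0,0,0],
  [0,0,0,0],
  [0,0,0,0],
  [0,0,-0.04,0],
  [0,0,-0.1,0],
  [0,0,-0.12,0],
  [0,0,-0.12,0],
  [0,0,-0.12,0],
  [0,0,-0.12,0],
], grip=0.3)

```text
t: 39.25
position: [0.6528, -0.1229, 0.2519]
tool_rot: [0.0, 0.209, 0.978, -0.0]
wrist_force: [-0.3, -0.5, -0.5]
gripper_width: 0.06
finger_force: 0.0
```

Emit:
drive_tool([
  [0.12,0.12,0,0],
  [0.12,0.12,0,0],
  [0.12,0.12,0,0],
  [0.12,0.12,0,0],
  [0.12,0.12,0,0],
  [0.12,0.12,0,0],
  [0.12,0.12,0,0],
  [0.12,0.12,0,0],
  [0,0,0,0],
  [0,0,0,0],
])

```text
t: 40.5
position: [0.5324, 0.1942, 0.2505]
tool_rot: [0.0, 0.209, 0.978, 0.0]
wrist_force: [0.4, 0.4, 1.2]
gripper_width: 0.0595
finger_force: 0.0
```

Emit:
drive_tool([
  [-0.04,-0.18,0,0],
  [-0.04,-0.18,0,0],
  [-0.04,-0.18,0,0],
  [-0.04,-0.18,0,0],
  [-0.04,-0.18,0,0],
  [-0.04,-0.18,0,0],
  [-0.04,-0.18,0,0],
  [-0.04,-0.18,0,0],
  [-0.04,-0.18,0,0],
  [-0.04,-0.18,0,0],
  [-0.04,-0.18,0,0],
  [-0.04,-0.18,0,0],
  [0,0,0,0],
  [0,0,0,0],
])

```text
t: 42.25
position: [0.4199, -0.3477, 0.25]
tool_rot: [-0.0, 0.21, 0.978, 0.0]
wrist_force: [0.1, 0.9, -0.3]
gripper_width: 0.0596
finger_force: 0.0
```

```bash
python3 - <<'E'
from vis import *
from bench import camera
P={c:camera(c) for c in('top','scene')}
ims=[cv2.resize(P['top']['img'][110:310,150:430,::-1],(560,400)),cv2.resize(P['scene']['img'][110:310,170:430,::-1],(520,400))]
for i,m in enumerate(ims): cv2.imwrite(f"pics/f{i}.png",cv2.resize(m,None,fx=1.4,fy=1.4))
C={'large_round':(.6525,-.1222),'small_round':(.5775,.3245),'square':(.3848,.291),'oblong':(.468,.0865)}
for n,(x,y) in C.items():
  for c,p in P.items():
    g=proj(p,[[x,y,.065]])[0]
    try: m=hullmask(brown(p),[g[0]-22,g[1]-22,g[0]+22,g[1]+22],0); r=fit([(p,m)],n+'_lid',x,y,.052); print(n,c,(r.x-[x,y,0]).round(4),round(r.fun,3))
    except Exception as e: print(n,c,e)
E
```

```text
large_round top [-0.0017  0.0021  0.1053] 0.016
large_round scene [ 0.0014 -0.0012  0.2895] 0.078
small_round top [-1.100e-03 -1.000e-04  2.841e-01] 0.062
small_round scene [-0.0006 -0.0026  0.1948] 0.15
square top [-9.000e-04  2.200e-03  9.049e-01] 0.018
square scene [ 8.00e-04 -1.60e-03  9.24e-01] 0.087
oblong top [-2.1000e-03  2.6000e-03  2.9884e+00] 0.025
oblong scene [-0.0023 -0.0007 -0.1352] 0.041
```

View pics/f0.png

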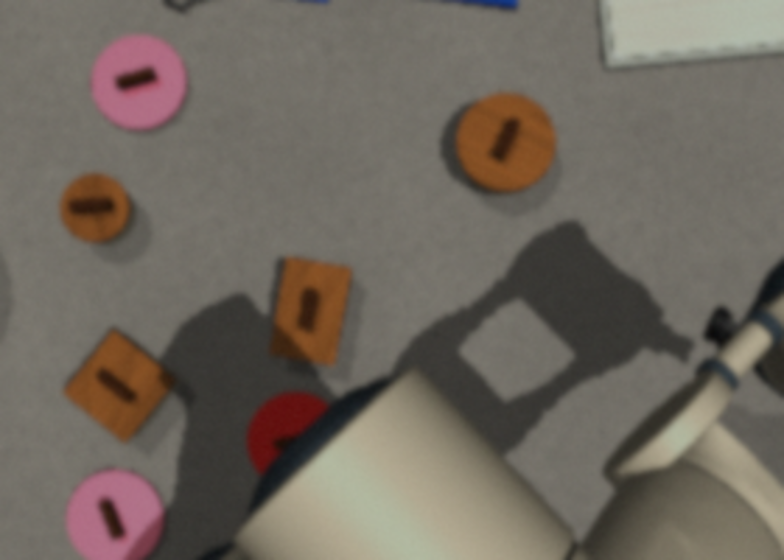

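View pics/f1.png

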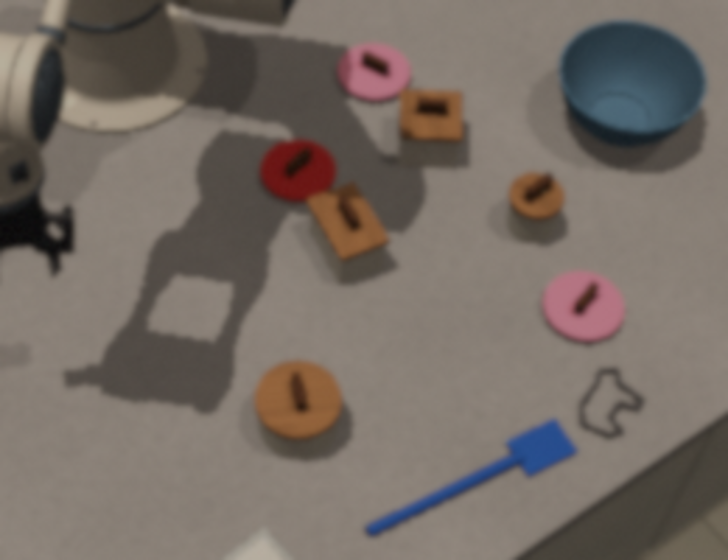

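The four lids sit flat, centred to within about 2–3 mm and in line: large round at scene crop (298,398), small round (537,195), square (431,115), oblong (348,222). The arm is clear of everything, so I'm handing in.

```bash
python3 -c "
from bench import workorder
print(workorder.job_done())"
```

```text
the job is handed in; nothing more can be done
None
```

All four canisters are closed with their own wooden lids, seated flat and within about 3 mm of centre in the final camera check. The job is handed in at about 42 s, but the hand-in call did not report a verdict.

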